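# Refill the locked cartridge bay of the breakfast bar

### The arm

A 7-joint arm with a two-finger parallel gripper is mounted at the origin on the work surface. World frame = base frame: x ahead of the robot, y to its left, z up, the work surface at z = 0. Lengths are in m, angles in rad, forces in N, time in s.
With the tool pointing down it reaches from about 0.425 to 0.95 m from the base axis. Payload 4.7 kg.
Tool frame: the origin (TCP) lies on the centre line of the jaws, within the pads' length; the fingertips stand robot.nose_length ahead of it and the grasp point (between the pads) lies 8 mm behind it (robot.nose_length is the distance from the TCP to the fingertips, in m); z points along the fingers, y is the line along which they close (so a half turn about z gives the same grasp; the last joint's range is limited). The gripper opens to 85 mm and grips with 20 to 120 N. Pads are 22 mm wide; open, the fingers measure 114 mm over their backs; the gripper's body (76 mm by 85 mm) begins 54 mm behind the grasp point. The pads swing forward as they close: fully open they stand 13 mm farther back than shut.
Start: joints at [-0.029, 0.469, -0.049, 1.532, 0.024, 1.141, -0.082], TCP at [0.675, 0, 0.242] pointing down, gripper open.
Joint ranges: [-2.59, 2.59], [-0.33, 1.99], [-1.39, 1.29], [0.1, 2.45], [-1.04, 4.18], [0.21, 1.99], [-2.66, 2.66]. Speed limits (rad/s): [2.57, 2.57, 3.14, 3.14, 3.14, 3.14, 3.14].

### API

Orientations are given as [roll, pitch, yaw] about the fixed x, y, z axes, in that order (R = Rz(yaw) Ry(pitch) Rx(roll)).
In Python, from plant import robot gives the robot as it stands. Calls block until the motion is done:
- robot.goto(position, orientation): joint-space move of the TCP to a pose.
- robot.move_straight(position, vel=0.15, attitude=None, contact_N=None): straight line of the TCP; attitude=None keeps the orientation; vel is the mean speed in m/s. With contact_N (N) it stops when the force on the tool has changed by that much, and returns True; else False.
- robot.move_joints(angles): joint-space move.
- robot.grip(opening, strength=None): opening from 0.0 (shut) to 1.0 (fully open); strength is the grip in N (None keeps the last); returns when the fingers have stopped.
- robot.sleep(seconds).
- robot.inverse_kinematics(position, orientation): joint angles nearest the present ones, or None.
- robot.sense(): the state.
- robot.grab_frame(name): name is "scene" or "side" or "wrist"; returns a dict with "image" (480x640x3 uint8, red, green, blue), "range_z" (480x640 float32, m along the optical axis (not along the pixel's ray), 0 where there is no reading), "fx", "fy", "cx", "cy" (pixels), "R" (3x3) and "t" (3): a world point X has camera coordinates R X + t. Camera axes: x right, y down, z forward; pixel columns grow to the right and rows downward; lengths in m; the calibration is good to about 2 mm. A picture is of the moment at which its call begins.
A pose or a line that the arm cannot do raises robot.IKError and nothing moves.
- robot.close_job(): hands the job in; it is judged then, once.
The state is a dict: "t": time; "joint_pos": joint angles; "joint_velocities": joint speeds; "effort": joint torques, N m; "tcp_pos": TCP position; "tcp_rot": TCP orientation; "wrist_force": force on the tool from outside, world axes, zero at the start; "torque": the same for the moment, N m; "opening": opening from 0.0 (shut) to 1.0 (fully open); "gripper_force": force on a finger pad.
Only numpy, scipy, OpenCV 4.12 (cv2) and the standard library are available. Lean on these libraries where they do the work, as an engineer would, in place of code of your own. Each camera call takes 0.05 s, during which the arm holds its last target. There are 200 camera calls.

### The job

Refill the cartridge bay: draw the red-headed locking pin and park it, hanging by its collar, in the side notch of the bay's bracket, then lift the green cover off and lay it flat, centred, on the black rubber mat. Stand every orange cartridge that is on the counter upright in the bay, one per cell, and after that seat the cover fully home on its dowels, the right way round, and finally push the locking pin fully home through the cover again. Let go of each thing once it is placed, and leave the mug, the syrup bottle and the sachet box where they are.

Things in the scene. Friction and masses are not known exactly. Their poses are not given: they have to be found in the camera images.
- bay: Fixed white and grey bay, 158 mm (x) by 212 mm (y), z up, origin: centre of its underside, on the counter. Its two white end blocks (y 72 to 106 mm and -106 to -72 mm, full width in x, tops at 105 mm height) carry the cover. Two steel dowels, 10 mm diameter, tapered tops, stand 16 mm up from the blocks at (x, y) = (55, 89) and (-55, -89) mm. A dark steel bracket is on the +y end.
- bore (a point): Mouth centre of the vertical bore for the locking pin, in the top of the +y end block at bay (0, 89, 105) mm. The bore is 18 mm square and 60 mm deep, axes as the bay.
- notch (a point): Parking place of the pin, at the bracket's top surface, at bay (0, 135, 105) mm, axes as the bay. The bracket (x -24 to 24, y 106 to 154 mm, 10 mm thick) has a slot 20 mm wide from y = 123 mm to its open end at y = 154 mm. A pin parked here hangs with the underside of its collar on the bracket; its shank needs 60 mm below that, which is free.
- seat (a point): Where the cover's origin lies when it is home: bay (0, 0, 105) mm, on the end blocks' tops, axes as the bay.
- bay_floor (a point): Centre of the bay's floor top, bay (0, 0, 8) mm, axes as the bay; a cartridge in the bay stands at this height. Dividers 4 mm thick, up to 26 mm above the counter, along x = 0 and y = 0 make four cells centred at x, y = +-37 mm. Sills at x = +-74 mm are 32 mm high; above them front and back are open; end blocks begin at y = +-72 mm.
- cover: Loose green cover plate, 158 (x) by 212 (y) by 8 mm, 0.28 kg. Origin: centre of its underside, axes as the bay's when home. On its middle a black grip fin, 80 mm long in x, 16 mm thick in y, from 8 to 42 mm above the underside. Square holes: two of 15 mm for the dowels at (55, 89) and (-55, -89) mm, one of 24 mm for the pin at (0, 89) mm. At the start home, held by the pin.
- pin: Loose upright locking pin, about 0.12 kg: steel shank 14 mm diameter, 60 mm long (last 7 mm tapered), above it a steel collar 32 mm diameter, 6 mm thick, then a round red head 24 mm diameter, 42 mm high. Origin: on its axis at the collar's underside, z up to the head. Home (as at the start) it stands in the bore through the cover, collar on the cover, origin 8 mm above point bore.
- mat: Fixed black rubber mat, 170 mm (x) by 220 mm (y), 5 mm thick, to the right of the bay; origin: centre of its underside, on the counter. The cover laid on it has its origin 5 mm above the mat's.
- cart1: Full drink cartridge, 0.16 kg: orange round body with a paper band, 56 mm diameter, 50 mm tall, on it a white round neck 32 mm diameter from 50 to 88 mm height (its top). Origin: centre of its underside, z up. Stands on the counter to the left at the start; may be absent (None).
- cart2: Full drink cartridge, 0.16 kg: orange round body with a paper band, 56 mm diameter, 50 mm tall, on it a white round neck 32 mm diameter from 50 to 88 mm height (its top). Origin: centre of its underside, z up. Stands on the counter to the left at the start; may be absent (None).
- cart3: Full drink cartridge, 0.16 kg: orange round body with a paper band, 56 mm diameter, 50 mm tall, on it a white round neck 32 mm diameter from 50 to 88 mm height (its top). Origin: centre of its underside, z up. Stands on the counter to the left at the start; may be absent (None).
- cart4: Full drink cartridge, 0.16 kg: orange round body with a paper band, 56 mm diameter, 50 mm tall, on it a white round neck 32 mm diameter from 50 to 88 mm height (its top). Origin: centre of its underside, z up. Stands on the counter to the left at the start; may be absent (None).
- mug: Bystander: white mug, 76 mm diameter, 90 mm high. Leave alone.
- syrup: Bystander: amber syrup bottle, 60 mm diameter, 170 mm high. Leave alone.
- sachets: Bystander: small wooden box of sachets, 110 by 160 by 70 mm. Leave alone.

How it is judged:
On the way, in this order (a step that is already met when the one before it is completed fails the run):
1. the locking pin hangs released in the side notch (x of pin in the frame of notch between -0.006 and 0.006 m and y of pin in the frame of notch between -0.011 and 0.013 m and z of pin in the frame of notch between -0.003 and 0.004 m and angle between pin's own z axis and vertical below 0.12 rad and contact force between the fingers and pin below 0.1 N), for 0.2 s.
2. the cover lies released, flat on the mat (x of cover in the frame of mat between -0.05 and 0.05 m and y of cover in the frame of mat between -0.05 and 0.05 m and z of cover in the frame of mat between 0 and 0.01 m and angle between cover's own z axis and vertical below 0.06 rad and contact force between the fingers and cover below 0.1 N), for 0.2 s.
3. every cartridge present stands released and upright in the bay (x of cart1 in the frame of bay_floor between -0.06 and 0.06 m and y of cart1 in the frame of bay_floor between -0.06 and 0.06 m and z of cart1 in the frame of bay_floor between -0.004 and 0.006 m and angle between each of cart1, cart2, cart3, cart4's own z axis and vertical below 0.12 rad and contact force between the fingers and cart1 below 0.1 N and x of cart2 in the frame of bay_floor between -0.06 and 0.06 m and y of cart2 in the frame of bay_floor between -0.06 and 0.06 m and z of cart2 in the frame of bay_floor between -0.004 and 0.006 m and contact force between the fingers and cart2 below 0.1 N and x of cart3 in the frame of bay_floor between -0.06 and 0.06 m and y of cart3 in the frame of bay_floor between -0.06 and 0.06 m and z of cart3 in the frame of bay_floor between -0.004 and 0.006 m and contact force between the fingers and cart3 below 0.1 N and x of cart4 in the frame of bay_floor between -0.06 and 0.06 m and y of cart4 in the frame of bay_floor between -0.06 and 0.06 m and z of cart4 in the frame of bay_floor between -0.004 and 0.006 m and contact force between the fingers and cart4 below 0.1 N), for 0.2 s.
4. the cover is home on its dowels and released (x of cover in the frame of seat between -0.005 and 0.005 m and y of cover in the frame of seat between -0.005 and 0.005 m and z of cover in the frame of seat between -0.003 and 0.004 m and angle between cover's own z axis and vertical below 0.04 rad and angle between the y axis of cover and the y axis of bay, either way round below 0.08 rad and contact force between the fingers and cover below 0.1 N), for 0.2 s.
At the end, for the whole second after the job is handed in: Pin in the bore through the cover, collar on it (4 mm, tilt 0.06 rad); cover home (5 mm sideways, 4 mm high, tilt 0.04); each cartridge present upright on the bay floor (within 60 mm of its centre in x and y, 6 mm high, tilt 0.12); all released and at rest (all of step 3 and all of step 4 and x of pin in the frame of bore between -0.004 and 0.004 m and y of pin in the frame of bore between -0.004 and 0.004 m and z of pin in the frame of bore between 0.004 and 0.012 m and angle between pin's own z axis and vertical below 0.06 rad and contact force between the fingers and pin below 0.1 N and linear speed of each of pin, cover below 0.02 m/s); the robot touches nothing.
It fails at once if the mug is shifted by more than 30 mm (distance of mug from where it was at the start of the episode above 0.03 m).
It fails at once if the syrup is shifted by more than 30 mm (distance of syrup from where it was at the start of the episode above 0.03 m).
It fails at once if the sachets is shifted by more than 30 mm (distance of sachets from where it was at the start of the episode above 0.03 m).
Of cart1, cart2, cart3, cart4 only 2 to 4 are there at a start; the rules pass over those that are not, and their reading is None.
At some moment in a run one of cart1, cart2, cart3, cart4 may be knocked a few centimetres aside while the robot is not near it.
It also fails if it takes over 210 s, if anything falls off the work surface, if the arm or the gripper's body presses on something with over 40 N, if the wrist force passes 120 N, or if a joint passes its speed limit or range.

## Working session

There is one attempt and no reset: what is moved stays moved. The work goes in short steps, each a Python script; the robot and the scene stay as the last script left them, time stands still between calls to the robot, and variables do not carry over. Pictures are saved under pics/ and viewed, at most 14 in all, crops included, and the job is handed in when it is done.

```bash
ls; mkdir -p pics; python3 - <<'E'
from plant import robot
import cv2,numpy as np
s=robot.sense();print({k:np.round(v,3) for k,v in s.items()},robot.nose_length)
ims=[]
for n in("scene","side"):
    f=robot.grab_frame(n);ims.append(f["image"]);np.savez(f"{n}0.npz",**f)
    print(n,f["fx"],f["cx"],f["cy"],(-f["R"].T@f["t"]).round(3),f["R"][2].round(2))
    cv2.imwrite(f"pics/{n}0.png",f["image"][:,:,::-1])
E
```

```text
pics
{'t': np.float64(0.0), 'joint_pos': array([-0.029,  0.469, -0.049,  1.534,  0.024,  1.141, -0.082]), 'joint_velocities': array([-0.   ,  0.   ,  0.003,  0.001,  0.002, -0.001, -0.001]), 'effort': array([ 1.0000e-03, -5.1032e+01, -4.6000e-02, -2.3772e+01,  1.1000e-02,
        7.0000e-03,  0.0000e+00]), 'tcp_pos': array([ 0.674, -0.   ,  0.241]), 'tcp_rot': array([-3.14 ,  0.   ,  1.571]), 'wrist_force': array([ 0.463, -0.297,  0.553]), 'torque': array([ 0.014, -0.038,  0.047]), 'gripper_force': np.float64(0.0), 'opening': np.float64(1.001)} 0.011
scene 490.91863342573566 318.3825332123946 242.87309707089076 [1.259 0.526 0.78 ] [-0.6  -0.48 -0.64]
side 581.0558494149508 311.3419615346659 239.14742405706315 [-0.127 -0.647  1.153] [ 0.5   0.47 -0.73]
```

View pics/scene0.png

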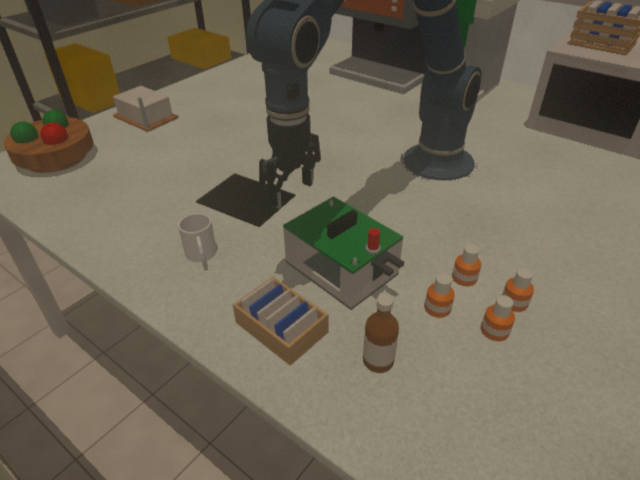

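View pics/side0.png

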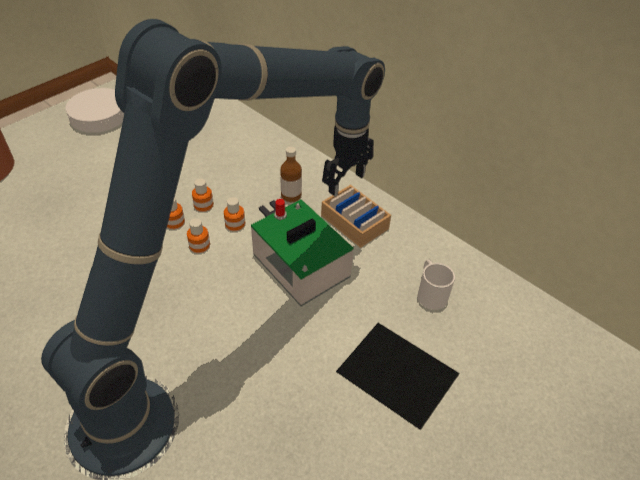

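The scene view shows the bay with its green cover at (343,240), the red pin at (374,240) and the mat at (246,199). Four cartridges stand at (440,295), (467,266), (519,290) and (499,318). The mug is at (198,238), the syrup at (381,335) and the sachets at (281,315). The side view agrees. Next I'll measure positions.

```bash
cat > h.py <<'E'
import numpy as np, cv2
def world(f):
    z=f["range_z"].astype(float); v,u=np.mgrid[:480,:640]
    c=np.stack([(u-f["cx"])/f["fx"]*z,(v-f["cy"])/f["fy"]*z,z],-1)
    W=(c-f["t"])@f["R"]; W[z<=0]=np.nan; return W
def ray(f,px,h):
    px=np.atleast_2d(px).astype(float)
    d=np.c_[(px[:,0]-f["cx"])/f["fx"],(px[:,1]-f["cy"])/f["fy"],np.ones(len(px))]@f["R"]
    C=-f["R"].T@f["t"]; return C+d*((h-C[2])/d[:,2])[:,None]
def hsv(f): return cv2.cvtColor(np.ascontiguousarray(f["image"]),cv2.COLOR_RGB2HSV)
def inb(W,b): return (W[...,0]>b[0])&(W[...,0]<b[1])&(W[...,1]>b[2])&(W[...,1]<b[3])&(W[...,2]>b[4])&(W[...,2]<b[5])
def biggest(m):
    c,_=cv2.findContours(m.astype(np.uint8),cv2.RETR_EXTERNAL,cv2.CHAIN_APPROX_NONE)
    return max(c,key=cv2.contourArea)[:,0]
def rect(f,m,h):
    P=ray(f,cv2.convexHull(biggest(m))[:,0],h)
    return cv2.minAreaRect((P[:,:2]*1000).astype(np.float32))
def carts(f,W=None,zb=0.0,b=(.2,1.1,-.1,.7)):
    """neck-top centres of cartridges standing with underside at zb"""
    W=world(f) if W is None else W; H=hsv(f)
    o=((H[...,0]>5)&(H[...,0]<16)&(H[...,1]>170)&inb(W,(*b,zb-.005,zb+.07))).astype(np.uint8)
    top=inb(W,(*b,zb+.075,zb+.098))&(H[...,1]<110)
    o=cv2.dilate(o,np.ones((5,5)));n,l,st,ce=cv2.connectedComponentsWithStats(o)
    out=[]
    for i in range(1,n):
        if st[i,4]<100: continue
        c=np.nanmedian(W[l==i],0); k=top&(np.hypot(W[...,0]-c[0],W[...,1]-c[1])<.04)
        if k.sum()>8:
            a=biggest(k); r=cv2.minEnclosingCircle(ray(f,a,zb+.088)[:,:2].astype(np.float32)*1000)
            out.append((np.r_[np.nanmean(W[k],0)],k.sum(),r))
    return out
E
python3 - <<'E'
from h import *
np.set_printoptions(precision=4,suppress=True)
for n in("scene","side"):
    f=dict(np.load(n+"0.npz"));W=world(f);H=hsv(f);B=(.2,1.1,-.6,.6)
    g=(H[...,0]>45)&(H[...,0]<80)&(H[...,1]>120)&inb(W,(*B,.09,.13))
    print(n,"cover z",np.nanmedian(W[g][:,2]),rect(f,g,.113))
    r=((H[...,0]<4)|(H[...,0]>174))&(H[...,1]>150)&inb(W,(*B,.1,.2))
    P=W[r];t=P[P[:,2]>.155];print("pin top",t.mean(0),len(t),P[:,2].max())
    k=(H[...,2]<50)&inb(W,(*B,-.003,.012)); k=cv2.morphologyEx(k.astype(np.uint8),cv2.MORPH_OPEN,np.ones((3,3)))
    print("mat",rect(f,k,.005))
    for c in carts(f,W): print("cart",c)
    m=(inb(W,(*B,.06,.1)));
    for nm,lo,hi in(("tall",.165,.18),("high",.06,.095)):
        m=cv2.morphologyEx(inb(W,(.3,1.1,-.5,.35,lo,hi)).astype(np.uint8),cv2.MORPH_OPEN,np.ones((3,3)));q,l,st,ce=cv2.connectedComponentsWithStats(m)
        for i in range(1,q):
            if st[i,4]>15: print(nm,st[i,4],ce[i],np.nanmin(W[l==i],0),np.nanmax(W[l==i],0))
E
```

```text
scene cover z 0.1144006997007241 ((578.05615234375, 79.10221099853516), (145.6457061767578, 157.89761352539062), 81.7865219116211)
pin top [0.5867 0.1358 0.1617] 30 0.16371882533900012
mat ((494.2994079589844, -294.44989013671875), (199.95834350585938, 80.19217681884766), 60.718048095703125)
cart (array([0.432 , 0.2877, 0.0864]), np.int64(180), ((433.58050537109375, 290.79302978515625), 24.056304931640625))
cart (array([0.4379, 0.4048, 0.0864]), np.int64(213), ((440.05413818359375, 404.951171875), 24.43231201171875))
cart (array([0.4325, 0.2878, 0.0863]), np.int64(176), ((434.78277587890625, 289.49066162109375), 23.414512634277344))
cart (array([0.5514, 0.2825, 0.0865]), np.int64(213), ((553.454833984375, 281.8519592285156), 22.36515998840332))
cart (array([0.5374, 0.4027, 0.0866]), np.int64(243), ((538.9205932617188, 403.3595886230469), 22.856300354003906))
cart (array([0.5516, 0.2826, 0.0865]), np.int64(211), ((553.454833984375, 281.8519592285156), 22.36515998840332))
cart (array([0.5374, 0.4027, 0.0866]), np.int64(243), ((538.9205932617188, 403.3595886230469), 22.856300354003906))
[... 2042 characters left out ...]
 0.2208 0.0603] [0.7542 0.2733 0.0945]
high 16 [343.  194.5] [0.785  0.1007 0.0609] [0.803  0.112  0.0685]
high 18 [349.5 199. ] [0.7828 0.0764 0.0606] [0.8016 0.0864 0.0683]
high 149 [232.557 204.255] [0.5281 0.2631 0.0615] [0.5591 0.2966 0.0919]
high 18 [367.5 213. ] [0.7741 0.0054 0.0606] [0.7956 0.0154 0.0705]
high 165 [195.8121 225.8061] [0.4063 0.2653 0.0605] [0.4412 0.2992 0.0927]
high 18 [370.5 220. ] [ 0.7603 -0.0153  0.0601] [ 0.7803 -0.0072  0.069 ]
high 92 [257.5217 239.5761] [0.5    0.1221 0.0604] [0.5171 0.1584 0.0949]
high 506 [322.3024 273.415 ] [ 0.4731 -0.0744  0.06  ] [ 0.6343 -0.0164  0.095 ]
high 579 [437.4421 277.905 ] [ 0.6871 -0.2995  0.0601] [ 0.7661 -0.2037  0.0946]
```

```bash
python3 - <<'E'
from h import *
from plant import robot
robot.goto([.572,.087,.33],[np.pi,0,np.pi/2-.148])
f=robot.grab_frame("wrist");np.savez("wrist0.npz",**f);cv2.imwrite("pics/wrist0.png",f["image"][:,:,::-1])
print(f["fx"],(-f["R"].T@f["t"]).round(3),f["R"].round(2),robot.sense()["tcp_pos"].round(4))
f=robot.grab_frame("scene");np.savez("scene1.npz",**f)
E
```

```text
331.73314517101153 [0.582 0.151 0.461] [[ 0.99 -0.15  0.  ]
 [-0.14 -0.95  0.26]
 [-0.04 -0.26 -0.97]] [0.5725 0.0853 0.3287]
```

View pics/wrist0.png

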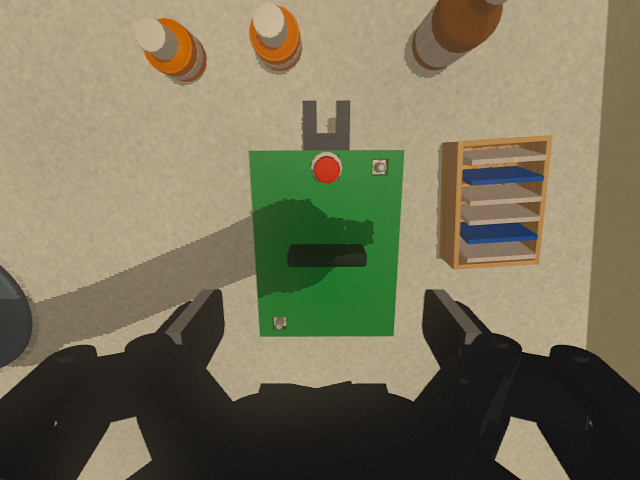

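The wrist view shows the whole bay: red pin head at (327,169), notch at (327,130), dowels at (380,167) and (280,323), fin at (327,255). The cover's corners are clean, so I'll measure from here.

```bash
python3 - <<'E'
from h import *
np.set_printoptions(precision=4,suppress=True)
f=dict(np.load("wrist0.npz"));W=world(f);H=hsv(f)
g=(H[...,0]>45)&(H[...,0]<80)&(H[...,1]>120)&inb(W,(.4,.8,-.2,.3,.1,.12))
g=g|False; R=rect(f,g,.113);print("cover",np.nanmedian(W[g][:,2]),R)
ang=np.radians(R[2] if R[1][0]>R[1][1] else R[2]+90);ang=ang if abs(ang)<np.pi else ang
u=np.array([np.cos(ang),np.sin(ang)]);c=np.array(R[0]);print("yaw",ang-np.pi/2,"pin exp",c+89*u,"notch exp",c+135*u)
r=((H[...,0]<5)|(H[...,0]>174))&(H[...,1]>150)&inb(W,(.4,.8,-.2,.3,.155,.17))
print("pin",np.nanmedian(W[r][:,2]),np.nanmean(W[r],0),cv2.minEnclosingCircle(ray(f,biggest(r),.161)[:,:2].astype(np.float32)*1000))
k=(H[...,2]<60)&inb(W,(.4,.8,-.2,.3,.135,.155));print("fin",np.nanmedian(W[k][:,2]),rect(f,k,.147))
b=inb(W,(.54,.64,.135,.23,.095,.112))&(H[...,1]<80);print("bracket",rect(f,b,.105))
d=inb(W,(.5,.7,-.1,.2,.116,.13))&(H[...,1]<80)
for s in((55,89),(-55,-89)):
    e=c+s[0]*np.array([u[1],-u[0]])+s[1]*u;P=W[d];P=P[np.hypot(*(P[:,:2]*1000-e).T)<9];print("dowel exp",e,P.mean(0) if len(P) else 0,len(P))
E
```

```text
cover 0.11335629592352404 ((570.5820922851562, 45.57483673095703), (210.75128173828125, 156.826416015625), 81.66619873046875)
yaw -0.14545227136020378 pin exp [583.4817 133.635 ] notch exp [590.149  179.1493]
pin 0.16134435480481937 [0.5841 0.1374 0.1613] ((587.0225219726562, 140.8933868408203), 3.8434548377990723)
fin 0.14688469095216677 ((570.2572021484375, 47.791011810302734), (17.80255699157715, 78.13581085205078), 81.46249389648438)
bracket ((588.9097290039062, 174.44540405273438), (47.231353759765625, 48.08477783203125), 81.49496459960938)
dowel exp [637.901  125.6633] [0.6368 0.1257 0.1199] 71
dowel exp [503.2632 -34.5137] [ 0.5038 -0.033   0.1196] 48
```

```bash
cat >> h.py <<'E'
from plant import robot
C0=np.array([.5705,.0458]);YB=-.1465
def bay(x,y,z=0.):
    c,s=np.cos(YB),np.sin(YB); return np.array([C0[0]+c*x-s*y,C0[1]+s*x+c*y,z])
def ori(yaw): return [np.pi,0,yaw]
YX=np.pi/2+YB   # closes along bay x
YY=YB           # closes along bay y
def st(tag=""):
    s=robot.sense();print(tag,"t%.1f"%s["t"],"tcp",s["tcp_pos"].round(4),"rot",np.round(s["tcp_rot"],3),"F",s["wrist_force"].round(1),"op %.3f gf %.1f"%(s["opening"],s["gripper_force"]));return s
def fine(p,vel=.1,**k):
    """straight move, then correct residual tracking error once"""
    p=np.array(p,float);r=robot.move_straight(p,vel=vel,**k)
    if r: return r
    robot.sleep(.2);e=p-robot.sense()["tcp_pos"]
    if 4e-4<np.linalg.norm(e)<.01: robot.move_straight(p+e,vel=.03);robot.sleep(.2)
    return False
E
python3 - <<'E'
from h import *
robot.grip(1.0)
robot.goto(bay(0,89,.24),ori(YX)); st()
fine(bay(0,89,.19));st()
fine(bay(0,89,.135),vel=.08,contact_N=8);st("down")
robot.grip(0.0,40);s=st("grip");np.save("pinhome.npy",s["tcp_pos"])
fine(s["tcp_pos"]+[0,0,.02],vel=.05);st("lift")
f=robot.grab_frame("scene");cv2.imwrite("pics/pin1.png",f["image"][130:330,250:550][:,:,::-1])
E
```

```text
Traceback (most recent call last):
plant.IKError: the arm cannot take that pose within its joint ranges
```

```bash
python3 - <<'E'
from h import *
print(bay(0,89),bay(0,.089))
E
sed -i 's/^def bay(x,y,z=0.):/def bay(x,y,z=0.):  # x,y in mm\n    x,y=x\/1000,y\/1000/' h.py
python3 - <<'E'
from h import *
print(bay(0,89))
pts={"pin":(bay(0,89,.135),YX),"pin2":(bay(0,135,.13),YX),"pinup":(bay(0,135,.23),YX),"fin":(bay(0,0,.13),YY),"fin2":(np.array([.498,-.33,.04]),YY),"fin2":(np.array([.498,-.33,.04]),.11),"c":(np.array([.427,.285,.08]),YX),
 "c2":(np.array([.437,.40,.08]),YX),"cellnear":(bay(-37,37,.08),YX),"cn2":(bay(-37,-37,.08),YX),"cn3":(bay(-37,-37,.15),YX),"cy":(bay(-37,-37,.08),YY)}
for k,(p,y) in pts.items():
    print(k,[ (None if (q:=robot.inverse_kinematics(p,ori(y+d))) is None else (np.array(q)).round(2)[[1,3,5,6]]) for d in(0,np.pi,-np.pi)])
E
```

```text
[13.56241077 88.09243682  0.        ] [0.58349191 0.13384664 0.        ]
[0.58349191 0.13384664 0.        ]
pin [array([ 0.46,  1.82,  0.86, -0.48]), array([0.78, 1.78, 1.15, 2.04]), array([0.78, 1.78, 1.15, 2.04])]
pin2 [array([ 0.49,  1.78,  0.87, -0.56]), array([0.82, 1.74, 1.17, 1.96]), array([0.82, 1.74, 1.17, 1.96])]
pinup [array([ 0.39,  1.69,  1.07, -0.55]), array([0.67, 1.65, 1.27, 2.1 ]), array([0.67, 1.65, 1.27, 2.1 ])]
fin [array([ 0.43,  1.9 ,  0.82, -1.77]), array([0.44, 1.88, 0.84, 1.14]), array([0.44, 1.88, 0.84, 1.14])]
fin2 [array([ 0.61,  1.9 ,  0.69, -0.66]), array([0.59, 1.88, 0.68, 2.09]), array([0.59, 1.88, 0.68, 2.09])]
c [array([ 0.43,  2.05,  0.67, -0.93]), array([0.75, 2.02, 0.99, 1.55]), array([0.75, 2.02, 0.99, 1.55])]
c2 [array([ 0.53,  1.87,  0.76, -1.1 ]), array([0.87, 1.83, 1.11, 1.43]), array([0.87, 1.83, 1.11, 1.43])]
cellnear [array([ 0.46,  1.98,  0.7 , -0.42]), array([0.81, 1.94, 1.04, 1.99]), array([0.81, 1.94, 1.04, 1.99])]
cn2 [array([ 0.44,  2.03,  0.68, -0.27]), array([ 0.72,  2.07,  0.91, -2.58]), array([ 0.72,  2.07,  0.91, -2.58])]
cn3 [array([ 0.34,  1.98,  0.83, -0.27]), array([0.63, 1.93, 1.05, 2.27]), array([0.63, 1.93, 1.05, 2.27])]
cy [array([ 0.44,  2.04,  0.67, -1.71]), array([0.45, 2.02, 0.69, 1.17]), array([0.45, 2.02, 0.69, 1.17])]
```

Units fixed (the helper now takes mm), and every target pose is reachable.

```bash
python3 - <<'E'
from h import *
robot.grip(1.0)
robot.goto(bay(0,89,.24),ori(YX)); st()
fine(bay(0,89,.19));st()
print(fine(bay(0,89,.135),vel=.08,contact_N=8));st("down")
robot.grip(0.0,40);s=st("grip");np.save("pinhome.npy",s["tcp_pos"])
fine(s["tcp_pos"]+[0,0,.02],vel=.05);st("lift")
f=robot.grab_frame("scene");cv2.imwrite("pics/pin1.png",f["image"][130:330,250:550][:,:,::-1])
E
```

```text
t1.8 tcp [0.5838 0.1335 0.2404] rot [3.141e+00 1.000e-03 1.425e+00] F [-0.3  0.2  0.4] op 1.002 gf 0.0
 t3.1 tcp [0.583  0.1338 0.1891] rot [ 3.142 -0.     1.424] F [0.4 1.  0.6] op 0.998 gf 0.0
False
down t4.6 tcp [0.5831 0.1337 0.1344] rot [ 3.141 -0.     1.424] F [-0.4 -0.5 -0.4] op 1.003 gf 0.0
grip t5.2 tcp [0.5831 0.1337 0.1344] rot [-3.142  0.     1.424] F [-1.   0.2  1.8] op 0.267 gf 39.1
lift t6.4 tcp [0.5833 0.1338 0.1548] rot [-3.142 -0.     1.424] F [ 0.4  0.2 -0.9] op 0.267 gf 39.2
```

View pics/pin1.png

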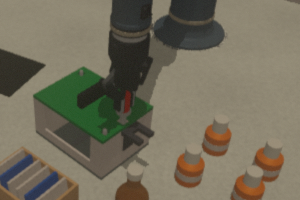

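The jaws hold the red head (opening 0.27, about 23 mm) and the pin is rising. Next I'll park it.

```bash
python3 - <<'E'
from h import *
h=np.load("pinhome.npy");d=bay(0,136)-bay(0,89)
fine(h+[0,0,.085],vel=.12)
fine(h+d+[0,0,.085],vel=.1);st("over")
f=robot.grab_frame("wrist");cv2.imwrite("pics/w1.png",f["image"][:,:,::-1])
print(fine(h+d+[0,0,.002],vel=.06,contact_N=8));st("low")
print(robot.move_straight(h+d+[0,0,-.0085],vel=.02,contact_N=5));st("set")
s=robot.sense();np.save("pinpark.npy",s["tcp_pos"])
robot.grip(1.0);robot.sleep(.2);p=robot.sense()["tcp_pos"]
robot.move_straight(p+[0,0,.1],vel=.15);
robot.move_straight(bay(0,60,.33),vel=.2)
f=robot.grab_frame("wrist");np.savez("wrist1.npz",**f);cv2.imwrite("pics/w2.png",f["image"][:,:,::-1]);st()
W=world(f);H=hsv(f);r=((H[...,0]<5)|(H[...,0]>174))&(H[...,1]>150)&inb(W,(.4,.8,-.2,.3,.12,.17))
P=W[r];print(np.nanmedian(P[:,2]),np.nanmean(P,0),len(P),bay(0,135))
E
```

```text
over t9.0 tcp [0.5898 0.1811 0.2195] rot [3.142 0.    1.424] F [ 0.6  0.7 -1. ] op 0.273 gf 39.2
False
low t10.8 tcp [0.5901 0.1803 0.1367] rot [ 3.141 -0.     1.424] F [-0.   0.5 -2.1] op 0.269 gf 39.2
True
set t11.3 tcp [0.5897 0.1802 0.1264] rot [-3.141  0.     1.424] F [-1.2  0.2  5.6] op 0.269 gf 39.6
 t13.8 tcp [0.5784 0.1062 0.3282] rot [-3.136e+00  2.000e-03  1.426e+00] F [ 1.3  0.3 -0. ] op 1.003 gf 0.0
0.15325622144634038 [0.5898687  0.18010629 0.15322929] 513 [0.59020683 0.17935389 0.        ]
```

View pics/w2.png

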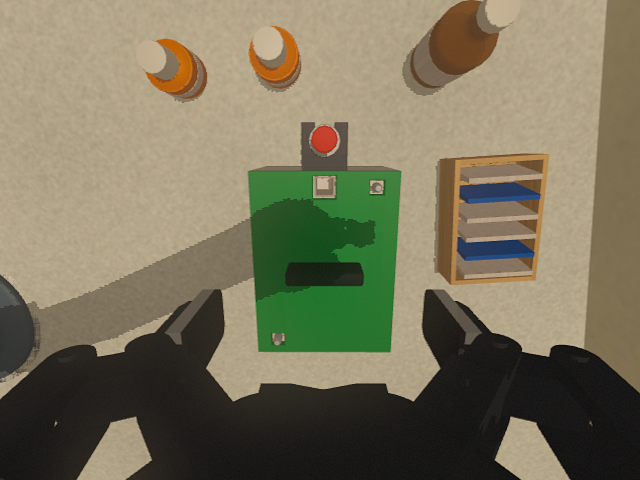

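The pin hangs in the notch: head at (324,140), top z 0.153, within 1 mm of the nominal spot. The cover's pin hole at (324,187) is empty. Next is the cover.

```bash
python3 - <<'E'
from h import *
robot.goto(bay(0,0,.22),ori(YY))
fine(bay(0,0,.128),vel=.1,contact_N=10);st("down")
robot.grip(0.0,90);s=st("grip");np.save("covhome.npy",s["tcp_pos"])
print(fine(s["tcp_pos"]+[0,0,.03],vel=.05));st("lift")
f=robot.grab_frame("wrist");cv2.imwrite("pics/w3.png",f["image"][:,:,::-1])
h=s["tcp_pos"]
robot.move_straight(h+[0,0,.11],vel=.12);st()
M=np.array([.502,-.329,0]);up=h[2]-.105
robot.move_straight(M+[0,0,.22],vel=.2,attitude=ori(.11));st("over mat")
fine(M+[0,0,.005+up+.012],vel=.1);st("near")
print(robot.move_straight(M+[0,0,.005+up-.001],vel=.02,contact_N=6));s=st("set");np.save("covmat.npy",s["tcp_pos"])
robot.grip(1.0);robot.sleep(.2);st("open")
robot.move_straight(s["tcp_pos"]+[0,0,.15],vel=.15)
robot.goto([.5,-.15,.35],ori(.11))
robot.sleep(.1)
for n in("scene","side","wrist"):
    f=robot.grab_frame(n);np.savez(n+"2.npz",**f);cv2.imwrite(f"pics/{n}2.png",f["image"][:,:,::-1])
    W=world(f);H=hsv(f);g=(H[...,0]>45)&(H[...,0]<80)&(H[...,1]>120)&inb(W,(.3,.8,-.6,0,0,.06));print(n,np.nanpercentile(W[g][:,2],[5,50,95]),rect(f,g,.013))
    for c in carts(f,W): print("cart",c[0],c[1])
st()
E
```

```text
down t16.8 tcp [0.5701 0.0458 0.1274] rot [-3.142 -0.    -0.146] F [-0.6  0.4 -0.1] op 1.002 gf 0.0
grip t17.4 tcp [0.5702 0.0456 0.1276] rot [ 3.142 -0.    -0.147] F [-0.7 -0.6  2.6] op 0.171 gf 88.6
False
lift t18.8 tcp [0.5704 0.0457 0.1579] rot [ 3.142  0.    -0.146] F [ 0.3 -0.2 -2.7] op 0.169 gf 88.0
 t19.7 tcp [0.5696 0.0456 0.2368] rot [ 3.141e+00  1.000e-03 -1.460e-01] F [-0.6 -0.4 -3.6] op 0.171 gf 88.0
over mat t21.7 tcp [ 0.5024 -0.3279  0.22  ] rot [-3.141 -0.     0.112] F [ 0.5 -0.3 -3.8] op 0.174 gf 87.8
near t23.9 tcp [ 0.5022 -0.329   0.0399] rot [ 3.141e+00 -1.000e-03  1.100e-01] F [-0.3  0.5 -2.5] op 0.171 gf 87.8
True
set t24.5 tcp [ 0.5018 -0.3288  0.0276] rot [-3.141e+00  1.000e-03  1.100e-01] F [0.2 0.4 4.5] op 0.174 gf 88.9
open t25.4 tcp [ 0.5008 -0.3281  0.0266] rot [-3.14e+00  3.00e-03  1.10e-01] F [ 0.7 -0.1 -0.6] op 0.995 gf 0.0
scene [0.01198096 0.01460883 0.017087  ] ((503.5020446777344, -321.8730773925781), (151.4636688232422, 192.94686889648438), 6.915246486663818)
cart [0.43229652 0.28773854 0.0865093 ] 181
cart [0.43241206 0.28776524 0.08649833] 180
cart [0.43763106 0.40478206 0.08622865] 214
cart [0.5515965  0.28258258 0.08634777] 217
cart [0.53724054 0.40264916 0.08682993] 239
cart [0.55169919 0.28257199 0.08634906] 216
cart [0.53724054 0.40264916 0.08682993] 239
side [0.00760638 0.01193331 0.0160685 ] ((496.29742431640625, -330.9891357421875), (161.50408935546875, 212.84735107421875), 6.238003730773926)
cart [0.52788643 0.3969857  0.08460374] 105
cart [0.72288491 0.23677611 0.0820858 ] 54
cart [0.42868105 0.39950611 0.08506816] 108
cart [0.54242353 0.27635131 0.08479146] 115
cart [0.42305154 0.28230615 0.08490259] 117
wrist [0.01185436 0.01329882 0.0147489 ] ((502.27783203125, -328.18359375), (158.2134552001953, 212.6066436767578), 6.272587776184082)
 t27.8 tcp [ 0.4997 -0.1509  0.3489] rot [-3.141e+00  2.000e-03  1.080e-01] F [ 0.6 -0.3 -0.2] op 0.997 gf 0.0
```

View pics/scene2.png

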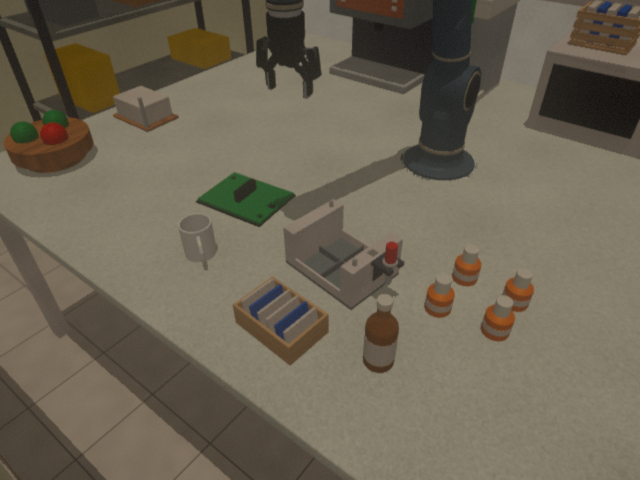

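The cover lies flat on the mat at (246,197), with wrist-camera position and yaw within 1 mm and 0.001 rad of the TCP at release. The bay stands open with the pin still parked at (391,255), and the four cartridges haven't moved. Next I'll look down at them with the wrist camera and place the first one.

```bash
cat >> h.py <<'E'
def necks(f,zb=0.,b=(.3,.7,.2,.6)):
    """centres of flat neck tops (z=zb+.088), wrist camera"""
    W=world(f);H=hsv(f)
    m=(inb(W,(*b,zb+.083,zb+.096))&(H[...,1]<110)).astype(np.uint8)
    m=cv2.morphologyEx(m,cv2.MORPH_OPEN,np.ones((3,3)));n,l,s,_=cv2.connectedComponentsWithStats(m);out=[]
    for i in range(1,n):
        if s[i,4]<120: continue
        (x,y),r=cv2.minEnclosingCircle(ray(f,biggest(l==i),zb+.088)[:,:2].astype(np.float32)*1000)
        mu=np.nanmean(W[l==i],0)
        print("neck",mu.round(4),"circle",round(x,1),round(y,1),round(r,1),s[i,4])
        if 12<r<22: out.append(np.r_[mu[:2],r])
    return out
def look(p=(.488,.30,.34)):
    robot.goto(list(p),ori(YX));robot.sleep(.2);return robot.grab_frame("wrist")
def pick(xy):
    robot.grip(.8);p=np.r_[xy[:2],.067]
    robot.move_straight(p+[0,0,.10],vel=.2)
    if fine(p,vel=.1,contact_N=8): st("CONTACT");robot.move_straight(p+[0,0,.1]);return False
    robot.grip(0.,40);s=st("grip")
    ok=s["opening"]>.3
    if not ok: robot.grip(.8)
    robot.move_straight(p+[0,0,.18],vel=.15);return ok
def place(cx,cy):
    robot.move_straight(bay(cx,cy,.247),vel=.2,attitude=ori(YX))
    fine(bay(cx,cy,.095),vel=.1,contact_N=10);st("low")
    print("touch",robot.move_straight(bay(cx,cy,.0735),vel=.03,contact_N=5));st("set")
    robot.grip(.55);robot.sleep(.2);robot.move_straight(robot.sense()["tcp_pos"]+[0,0,.12],vel=.15)
E
python3 - <<'E'
from h import *
f=look();cv2.imwrite("pics/c1.png",f["image"][:,:,::-1]);n=necks(f)
n.sort(key=lambda c:c[1]-c[0]);t=n[0];print("pick",t)   # nearest bay far side
if len(n)>=2 and pick(t): place(37,-37)
f=look((*bay(0,-20)[:2],.33));cv2.imwrite("pics/c2.png",f["image"][:,:,::-1]);necks(f,.008,(.4,.75,-.1,.15));st();print(bay(37,-37))
E
```

```text
neck [0.5322 0.4022 0.0883] circle 532.0 402.3 15.8 698
neck [0.433  0.4042 0.0881] circle 433.0 404.0 15.8 665
neck [0.5467 0.2826 0.0882] circle 546.6 282.6 15.9 546
neck [0.4278 0.2879 0.0881] circle 427.6 287.6 16.0 533
pick [ 0.54670168  0.28262728 15.91213322]
grip t33.2 tcp [0.5465 0.2824 0.0664] rot [ 3.141 -0.     1.424] F [ 0.4 -0.5  0.8] op 0.364 gf 39.6
low t38.5 tcp [0.6015 0.0038 0.0946] rot [-3.142  0.     1.424] F [ 0.5 -0.2 -1.9] op 0.359 gf 39.7
touch True
set t39.1 tcp [0.6013 0.0037 0.0744] rot [-3.14   0.     1.424] F [ 0.  -0.5  4.9] op 0.363 gf 40.1
neck [0.6015 0.004  0.0963] circle 601.5 3.9 16.0 593
neck [ 0.5406 -0.0231  0.0971] circle 540.8 -24.2 43.8 236
neck [ 0.6111 -0.0333  0.0975] circle 611.6 -33.8 25.4 139
 t41.5 tcp [0.5672 0.0257 0.3283] rot [-3.139e+00  1.000e-03  1.424e+00] F [ 0.5 -0.   0.1] op 0.548 gf 0.0
[0.60170253 0.00379521 0.        ]
```

View pics/c2.png

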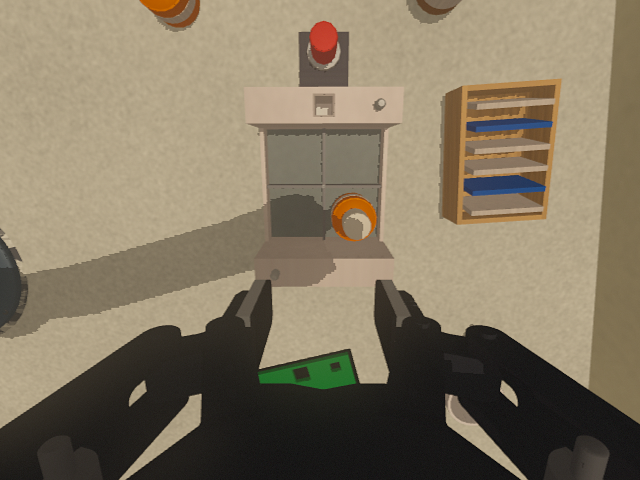

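The first cartridge stands in the far-right cell, neck at (355,222), within 0.3 mm of target. I'll place the rest the same way, looking again before each pick.

```bash
python3 - <<'E'
from h import *
for cell in((37,37),(-37,-37),(-37,37)):
    for k in range(2):
        n=necks(look());n.sort(key=lambda c:c[1]-c[0])
        if n and pick(n[0]): place(*cell);break
print("left:");f=look();n=necks(f)
f=look((*bay(0,-20)[:2],.33));cv2.imwrite("pics/c3.png",f["image"][:,:,::-1]);necks(f,.008,(.4,.75,-.1,.15))
for c in((37,-37),(37,37),(-37,-37),(-37,37)):print(bay(*c)[:2].round(4))
f=robot.grab_frame("scene");cv2.imwrite("pics/s3.png",f["image"][:,:,::-1]);st()
E
```

```text
neck [0.5321 0.4023 0.0883] circle 532.2 402.3 15.8 694
neck [0.4332 0.4043 0.0881] circle 433.3 404.0 15.9 674
neck [0.4276 0.2878 0.0881] circle 427.5 287.4 15.9 530
grip t46.5 tcp [0.4273 0.2877 0.0666] rot [-3.142  0.     1.424] F [-0.5 -0.4  2.1] op 0.369 gf 39.6
low t51.7 tcp [0.6122 0.077  0.0945] rot [-3.142 -0.     1.424] F [-0.3 -0.7 -2.5] op 0.365 gf 39.7
touch True
set t52.3 tcp [0.6121 0.077  0.0747] rot [-3.14   0.     1.424] F [-0.7 -0.1  4.6] op 0.361 gf 40.1
neck [0.4553 0.426  0.0882] circle 455.2 425.7 15.8 716
neck [0.5321 0.4023 0.0883] circle 532.1 402.1 15.9 706
grip t58.9 tcp [0.532  0.4021 0.0664] rot [ 3.141 -0.     1.424] F [ 0.4 -0.  -0.1] op 0.360 gf 39.7
low t64.6 tcp [0.5283 0.0146 0.0946] rot [ 3.142 -0.     1.424] F [ 0.4 -1.  -1.1] op 0.362 gf 39.6
touch True
set t65.3 tcp [0.5281 0.0145 0.0743] rot [-3.14   0.     1.424] F [ 0.2 -1.4  4. ] op 0.366 gf 40.1
neck [0.4551 0.4259 0.0882] circle 455.1 425.8 15.8 720
grip t72.0 tcp [0.4548 0.4258 0.0665] rot [-3.142 -0.     1.424] F [-0.2 -0.7  1. ] op 0.366 gf 39.7
low t77.6 tcp [0.5391 0.0878 0.0946] rot [-3.142  0.     1.424] F [ 0.4  0.4 -1. ] op 0.363 gf 39.6
touch True
set t78.2 tcp [0.5389 0.0877 0.0745] rot [-3.14   0.     1.424] F [ 0.1 -0.7  4.6] op 0.361 gf 40.0
left:
neck [0.5391 0.0885 0.0962] circle 539.0 88.6 15.7 676
neck [0.6115 0.0764 0.0963] circle 611.4 76.2 15.7 679
neck [0.5289 0.016  0.0962] circle 528.9 15.8 15.7 582
neck [0.6015 0.0042 0.0962] circle 601.7 4.1 16.0 581
neck [ 0.5087 -0.0184  0.098 ] circle 508.6 -19.3 25.6 149
neck [ 0.5777 -0.0284  0.0979] circle 577.5 -29.2 20.9 121
[0.6017 0.0038]
[0.6125 0.077 ]
[0.5285 0.0146]
[0.5393 0.0878]
 t82.3 tcp [0.5675 0.0271 0.33  ] rot [-3.142 -0.     1.426] F [-0.6 -0.6  0.3] op 0.550 gf 0.0
```

View pics/s3.png

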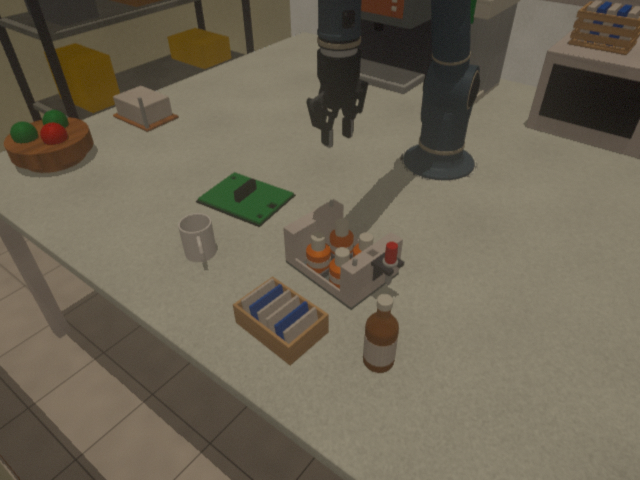

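View pics/c3.png

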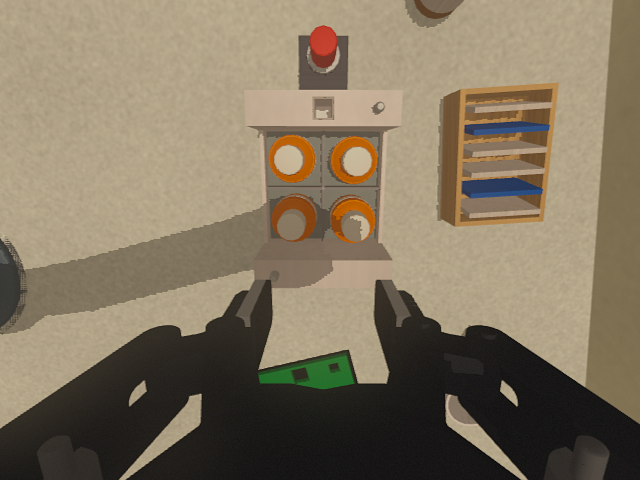

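All four cartridges stand in their cells: necks at (289,160), (357,161), (291,226) and (355,228), tops at 0.096 m. The one knocked aside was found again and picked. Mug, syrup, sachets and pin are unchanged. Next the cover goes back.

```bash
python3 - <<'E'
from h import *
m=np.load("covmat.npy");h=np.load("covhome.npy")
robot.grip(1.0);robot.goto(m+[0,0,.12],ori(.11))
fine(m+[0,0,.0005],vel=.1,contact_N=10);st("down")
robot.grip(0.,90);st("grip")
robot.move_straight(m+[0,0,.20],vel=.15);st("up")
robot.move_straight(h+[0,0,.11],vel=.2,attitude=ori(YY))
fine(h+[0,0,.05],vel=.1);st("over")
f=robot.grab_frame("wrist");W=world(f);H=hsv(f)
g=(H[...,0]>45)&(H[...,0]<80)&(H[...,1]>120)&inb(W,(.4,.8,-.2,.3,.14,.18));print(np.nanmedian(W[g][:,2]))
fine(h+[0,0,.019],vel=.05,contact_N=8);st("dowel top")
print(robot.move_straight(h+[0,0,-.001],vel=.02,contact_N=6));st("set")
E
```

```text
down t86.3 tcp [ 0.5015 -0.3287  0.0275] rot [-3.142  0.     0.11 ] F [-0.8  0.1 -0.4] op 1.001 gf 0.0
grip t86.9 tcp [ 0.5016 -0.3289  0.0277] rot [ 3.141 -0.     0.11 ] F [ 0.7 -0.   3.1] op 0.173 gf 88.5
up t88.4 tcp [ 0.5013 -0.3284  0.2265] rot [-3.14e+00  2.00e-03  1.10e-01] F [ 0.7 -0.1 -2.2] op 0.171 gf 87.9
over t91.9 tcp [0.5697 0.0456 0.1768] rot [-3.142 -0.    -0.146] F [-0.4  0.1 -2.2] op 0.173 gf 87.7
0.1623573644351649
dowel top t93.3 tcp [0.57   0.0457 0.1462] rot [-3.142 -0.    -0.147] F [-0.   0.4 -2.9] op 0.174 gf 87.7
True
set t94.2 tcp [0.57   0.0457 0.1277] rot [ 3.141e+00  1.000e-03 -1.470e-01] F [-0.4  0.1  5. ] op 0.170 gf 88.9
```

Contact came exactly at the home height (0.1277 m), so I'll release, check and fetch the pin.

```bash
python3 - <<'E'
from h import *
robot.grip(1.0);robot.sleep(.3);robot.move_straight(robot.sense()["tcp_pos"]+[0,0,.1],vel=.12)
robot.goto([.572,.087,.33],ori(YX));robot.sleep(.3)
f=robot.grab_frame("wrist");cv2.imwrite("pics/w5.png",f["image"][:,:,::-1]);W=world(f);H=hsv(f)
g=(H[...,0]>45)&(H[...,0]<80)&(H[...,1]>120)&inb(W,(.4,.8,-.2,.3,.1,.13));print("cover",np.nanpercentile(W[g][:,2],[5,50,95]),rect(f,g,.113))
r=((H[...,0]<5)|(H[...,0]>174))&(H[...,1]>150)&inb(W,(.4,.8,-.2,.3,.145,.17));P=W[r];print("pin",np.nanmean(P,0));st()
for s in((0,0),(78,105),(78,-105)):pass
a=W[g];e=np.linalg.lstsq(np.c_[a[:,:2],np.ones(len(a))],a[:,2],rcond=None)[0];print("tilt",e)
E
```

```text
cover [0.1121368  0.11335371 0.11457792] ((570.509033203125, 45.34546661376953), (210.16683959960938, 157.1439666748047), 81.59773254394531)
pin [0.59003184 0.18012618 0.15327402]
 t97.8 tcp [0.572  0.087  0.3298] rot [-3.141  0.     1.424] F [ 0.2 -0.9 -0.1] op 0.999 gf 0.0
tilt [1.38663136e-03 9.22839302e-05 1.12570633e-01]
```

View pics/w5.png

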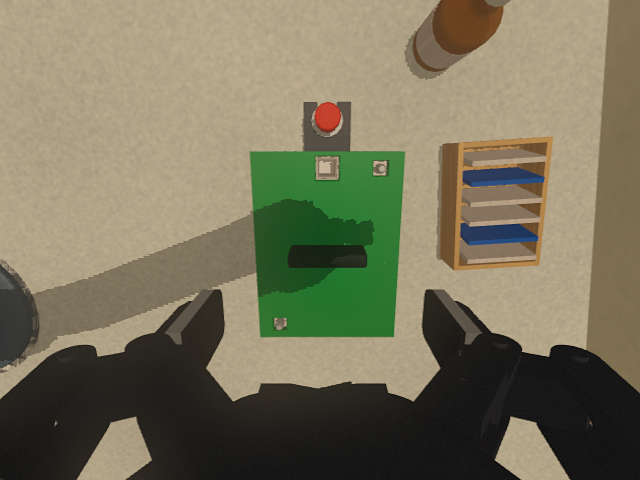

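The cover is home, flat and the right way round: dowels show through at (380,168) and (280,324), and the pin hole at (327,168) is clear over the bore. The pin is still parked at (328,118). Last step is the pin.

```bash
python3 - <<'E'
from h import *
p=np.load("pinpark.npy");h=np.load("pinhome.npy")
robot.goto(p+[0,0,.1],ori(YX))
fine(p+[0,0,.001],vel=.1,contact_N=10);st("down")
robot.grip(0.,40);a=st("grip")["tcp_pos"]
robot.move_straight(a+[0,0,.10],vel=.1)
H=h+(a-p)   # same hold as at the start, corrected for the regrasp offset
fine([*H[:2],a[2]+.10],vel=.1)
fine([*H[:2],h[2]+.055],vel=.08,contact_N=8);st("mouth")
c=robot.move_straight([*H[:2],H[2]-.0015],vel=.04,contact_N=8);s=st("in %s"%c);print("above home",s["tcp_pos"][2]-H[2])
E
```

```text
down t100.2 tcp [0.5894 0.1801 0.1268] rot [-3.142  0.     1.424] F [ 0.9 -0.1  0. ] op 1.000 gf 0.0
grip t100.8 tcp [0.5896 0.1801 0.1269] rot [ 3.141 -0.     1.424] F [ 0.5 -0.5  0.6] op 0.271 gf 39.2
mouth t104.5 tcp [0.5825 0.1336 0.1889] rot [ 3.142 -0.     1.424] F [-0.  -0.2 -1.2] op 0.273 gf 39.2
in True t105.7 tcp [0.5828 0.1336 0.1349] rot [-3.141  0.     1.424] F [-0.1  0.3  5.3] op 0.271 gf 39.6
above home -6.69479753485358e-05
```

Contact came exactly at the home height. I'll release, check and hand in.

```bash
python3 - <<'E'
from h import *
robot.grip(1.0);robot.sleep(.3);robot.move_straight(robot.sense()["tcp_pos"]+[0,0,.1],vel=.12)
robot.goto([.572,.087,.33],ori(YX));robot.sleep(.3)
f=robot.grab_frame("wrist");cv2.imwrite("pics/w6.png",f["image"][:,:,::-1]);W=world(f);H=hsv(f)
g=(H[...,0]>45)&(H[...,0]<80)&(H[...,1]>120)&inb(W,(.4,.8,-.2,.3,.1,.13));print("cover",np.nanmedian(W[g][:,2]),rect(f,g,.113))
r=((H[...,0]<5)|(H[...,0]>174))&(H[...,1]>150)&inb(W,(.4,.8,-.2,.3,.145,.19));P=W[r];print("pin",np.nanmedian(P,0),bay(0,89));st()
f=robot.grab_frame("scene");cv2.imwrite("pics/s6.png",f["image"][:,:,::-1])
E
```

```text
cover 0.1133568811944135 ((570.6188354492188, 45.349342346191406), (210.8952178955078, 156.92005920410156), 81.67044067382812)
pin [0.58448547 0.13845764 0.16135084] [0.58349191 0.13384664 0.        ]
 t108.5 tcp [0.5717 0.0874 0.3289] rot [-3.140e+00  1.000e-03  1.425e+00] F [-1.   0.3  0.4] op 1.005 gf 0.0
```

View pics/s6.png

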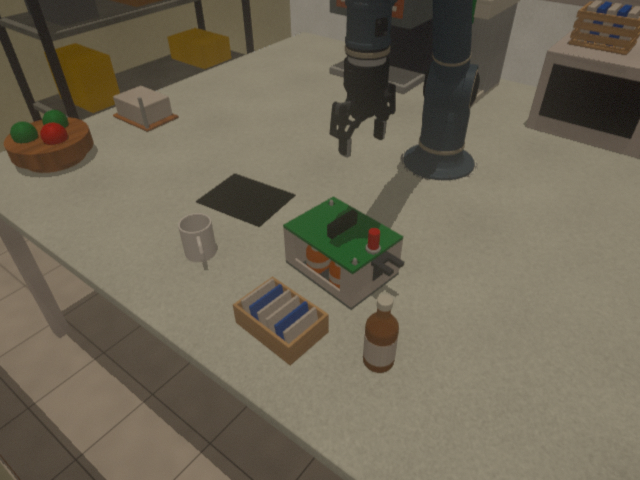

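The cover is home and the pin seated at (374,240), matching the first picture. Cartridges show inside the bay and the bystanders haven't moved.

```bash
python3 -c "
from plant import robot
print(robot.close_job())"
```

```text
the job is handed in; nothing more can be done
None
```

The job is handed in (no verdict was returned): all four cartridges are upright in the bay, the cover is home on its dowels, the pin is pushed fully in, and the mug, syrup and sachets were left alone, at about 109 s of the 210 s allowed.

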